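Right the toppled bottles in the cart's bottle rack

TASK

Two bottles have toppled behind the keeper rail of the bottle rack and are leaning on its cross ribs. Fold the keeper rail fully down to the front, stand both bottles upright on the rack floor, each in the bay it toppled in (between its rib and the carton at that end), then swing the rail fully back up. Leave the pot and the two cartons standing where they are.

Things in the scene. Friction and masses are not known exactly. Their poses are not given: they have to be found in the camera images.
- rack: Open aluminium bottle rack fixed on the cart top, a lane 500 mm long (y) and 110 mm wide (x) inside. Origin: centre of its underside, at cart-top height; x to the rear, y left along the lane, z up. Heights above the origin: floor 8 mm, front lip 14, rear lip 28, end plates 36. Two ribs make three bays: right end (carton, large bottle), middle (pot), left end (small bottle, carton).
- rib_right (a point): Middle of the top edge of the right cross rib, a fixed upright steel plate across the lane at rack y = -85 mm: 40 mm wide (rack x -20 to 20), 6 mm thick, its top 68 mm above the rack's origin. The large bottle leans on it. A bottle stands well 52 mm outward of it (at rack y = -137 mm).
- rib_left (a point): The same point of the left cross rib, at rack y = +85 mm, same size. The small bottle leans on it. A bottle stands well 52 mm outward of it (at rack y = +137 mm).
- keeper_rail (a joint): Angle of the keeper rail, rad: 0 = fully up (upright in front of the bottles, against its stop), grows as it folds forward and down towards the robot, stop at 1.35 (fully down). Stiff hinge: it stays where it is left; 2 to 4 N at the bar moves it. It starts up.
- rail_mid (a point): Middle of the keeper rail's round steel bar (10 mm diameter, 518 mm long, parallel to the rack's y). Moves with the rail: 58 mm from the hinge line; with the rail up it is 82 mm above the cart top, with the rail down about 37 mm.
- rail_hinge (a point): Point on the rail's hinge line, midway along the rack: 66 mm in front of the rack's centre line and 24 mm above the cart top; the hinge line is parallel to the rack's y. Fixed to the rack.
- bottle_large: White round bottle, 49 mm diameter, 134 mm tall, 0.19 kg: straight body up to about 95 mm, then shoulder and a cap about 29 mm wide. Origin: centre of its underside; z runs along the bottle to the cap. It starts in the right end bay (negative rack y), leaning about 40 degrees from vertical towards the rack's middle (+y) with its side on the rib's top edge.
- bottle_small: White round bottle, 45 mm diameter, 126 mm tall, 0.11 kg: straight body up to about 88 mm, then shoulder and a cap about 27 mm wide. Origin: centre of its underside; z runs along the bottle to the cap. It starts in the left end bay (positive rack y), leaning about 40 degrees from vertical towards the rack's middle (-y) with its side on the rib's top edge.
- gel_pot: Low round pot, 43 mm diameter, 60 mm tall, standing loose in the middle bay. Origin: centre of its underside. To be left alone.
- carton_a: Small upright carton, 47 mm across the lane, 31 mm along it, 72 mm tall, standing loose at one end of the rack (either end). Origin: centre of its underside. To be left alone.
- carton_b: The other carton, same size, at the other end of the rack. Origin: centre of its underside. To be left alone.
Not all that is in view belongs to the job. What is shaped like the bottle_large but purple is not meant.

How it is judged:
By the outcome, as a careful person would: the job done as asked, in the order asked, and still so for the second after the job is handed in, with the robot touching nothing.
It also fails if it takes over 61 s, if anything falls off the work surface, if the arm or the gripper's body presses on something with over 40 N, if the wrist force passes 120 N, or if a joint passes its speed limit or range.

ROBOT

A 6-joint arm with a two-finger parallel gripper is mounted at the origin on a cart in front of the work surface, level with it; the furniture and walls round the work are solid. World frame = base frame: x ahead of the robot, y to its left, z up, the work surface at z = 0. Lengths are in m, angles in rad, forces in N, time in s.
With the tool pointing down it reaches from about 0.275 to 0.875 m from the base axis. Payload 12.5 kg.
Tool frame: the origin (TCP) lies midway between the tips of the shut fingers; the grasp point (between the pads) lies 19 mm behind it; z points along the fingers, y is the direction in which the jaws open and shut (so a half turn about z gives the same grasp; the last joint's range is limited). The gripper opens to 85 mm and grips with 20 to 120 N. Pads are 22 mm wide; open, the fingers measure 114 mm over their backs; the gripper's body (76 mm by 85 mm) begins 54 mm behind the grasp point. The pads swing forward as they close: fully open they stand 13 mm farther back than shut.
Start: joints at [1.044, 0.351, 1.652, -0, 1.139, -0.085], TCP at [0.235, 0.497, 0.231] pointing down, gripper open.
Joint ranges: [-2.75, 2.75], [-0.79, 2.1], [0.01, 2.65], [-1.57, 4.71], [0.07, 3.14], [-2.87, 2.87]. Speed limits (rad/s): [2.22, 2.22, 2.79, 3.14, 3.14, 3.14].

INTERFACE

Orientations are given as a unit quaternion [w, x, y, z].
In Python, from bench import sense, imaging, order gives the robot as it stands.
- The arm moves only by the shell command python3 -m crank 'ROWS' [FORCE]. ROWS is JSON, a list of rows, each an object with "dr": the turn, a rotation vector about the tool's x, y, z in units of 6 degrees (1.0 is 6 degrees), a list of three; "offset": the shift along the tool's x, y, z in units of 25 mm (1.0 is 25 mm), a list of three; "jaw": the closure, from -1 (fully open) to 1 (shut), so that 0 is half open. A call has 1 to 8 rows; each row shifts and turns the commanded pose from where the row before left it, along the tool's axes as they then stand; what a row does not reach is not made up. A row lasts 1/12 s, in which the tool goes at most 41.7 mm and 7.16 degrees, less where a joint would pass 70% of its speed; a pose out of reach is approached as far as the arm can. A call is refused whole if a number of a shift passes 1 or a number of a turn 1, either way. A call with a gripper value outside its range is refused whole. The fingers move at their own pace and stop on an object; FORCE is the grip in N (left out, the last holds). Time passes only in rows, so rows that do not move let the fingers close. It gives the time, the measured TCP pose, the force and the opening at its end, in the units of the state.
- sense(): the state, without advancing time (a new reading comes with each control period).
- imaging.read_camera(name): name is "scene" or "top"; returns a dict with "pixels" (400x640x3 uint8, blue, green, red), "vertical_fov" (degrees; the focal length in pixels is half the picture's height over the tangent of half this angle, whatever the lens; pixels are square), "cx", "cy" (the principal point, pixels), "T" (4x4, takes a point from camera to world coordinates). Camera axes: x right, y down, z forward; pixel columns grow to the right and rows downward; lengths in m; the calibration is good to about 2 mm. A picture is of the moment at which its call begins. There is no depth.
- order.close_job(): hands the job in, once; it reports no verdict.
The state is a dict: "t": time; "joint_positions": joint angles; "dq": joint speeds; "tau": joint torques, N m; "eef_pos": TCP position; "ee_rot": TCP orientation; "force": force on the tool from outside, world axes, zero at the start; "torque": the same for the moment, N m; "gripper_width": opening from 0.0 (shut) to 1.0 (fully open).
Only numpy, scipy, OpenCV 4.12 (cv2) and the standard library are available. Lean on these libraries where they do the work, as an engineer would, in place of code of your own. Each camera call takes 0.05 s, during which the arm holds its last target. There are 200 camera calls.

## Working session

There is one attempt and no reset: what is moved stays moved. The work goes in short steps, Python scripts to look and compute and a shell command to move; the robot and the scene stay as the last step left them, time stands still between calls to the robot, and variables do not carry over. Pictures are saved under pics/ and viewed, about 8 in all and at most 12, crops included, and the job is handed in when it is done.

```bash
mkdir -p pics; ls; cat > h.py <<'E'
import numpy as np,cv2
from bench import sense,imaging,order
def cam(n):
    c=imaging.read_camera(n); c['f']=200/np.tan(np.radians(c['vertical_fov'])/2); c['T']=np.array(c['T']); return c
def proj(c,P):
    P=np.atleast_2d(P); q=(P-c['T'][:3,3])@c['T'][:3,:3]; return np.c_[c['cx']+c['f']*q[:,0]/q[:,2], c['cy']+c['f']*q[:,1]/q[:,2]]
def ray(c,u,v):
    d=c['T'][:3,:3]@np.array([(u-c['cx'])/c['f'],(v-c['cy'])/c['f'],1]); return c['T'][:3,3],d
def atz(c,u,v,z):
    o,d=ray(c,u,v); return o+d*(z-o[2])/d[2]
E
python3 - <<'E'
from h import *
print(sense())
for n in('scene','top'):
    c=cam(n); cv2.imwrite(f'pics/{n}0.png',c['pixels']); print(n,c['f'],c['cx'],c['cy'],c['T'].round(3).tolist(),{k for k in c})
E
```

```text
pics
{'t': 0.0, 'joint_positions': array([ 1.04441726e+00,  3.51277628e-01,  1.65246596e+00,  2.06181253e-05,
        1.13907605e+00, -8.46064947e-02]), 'dq': array([-0.00058737,  0.00148422,  0.00080662,  0.00212603, -0.00161926,
       -0.001709  ]), 'tau': array([-7.53720269e-04, -5.06106877e+01, -2.91400480e+01, -7.61821684e-05,
        4.56350186e-03,  4.85091186e-05]), 'eef_pos': array([0.23494986, 0.49690923, 0.23071983]), 'ee_rot': array([-1.93442505e-04,  2.19098635e-01,  9.75702522e-01, -5.82269971e-04]), 'force': array([-0.07639635, -0.10172631,  0.13782439]), 'torque': array([ 0.00794292, -0.01979011,  0.00936277]), 'gripper_width': 1.0011199781966327}
scene 375.38896751748433 321.9599902965014 207.98920568048206 [[0.672, -0.432, 0.601, 0.035], [-0.74, -0.381, 0.554, -0.499], [-0.01, -0.817, -0.576, 0.573], [0.0, 0.0, 0.0, 1.0]] {'vertical_fov', 'cx', 'f', 'cy', 'T', 'pixels'}
top 453.7574135779868 319.9039100455692 194.16141216216607 [[0.021, -0.995, 0.099, 0.44], [-1.0, -0.022, -0.001, -0.008], [0.003, -0.099, -0.995, 1.351], [0.0, 0.0, 0.0, 1.0]] {'vertical_fov', 'cx', 'f', 'cy', 'T', 'pixels'}
```

View pics/scene0.png

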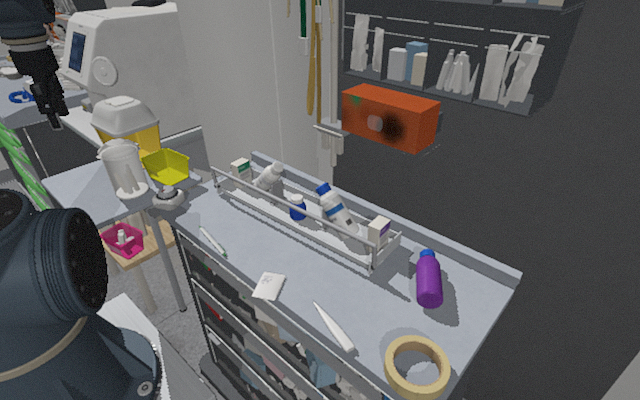

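View pics/top0.png

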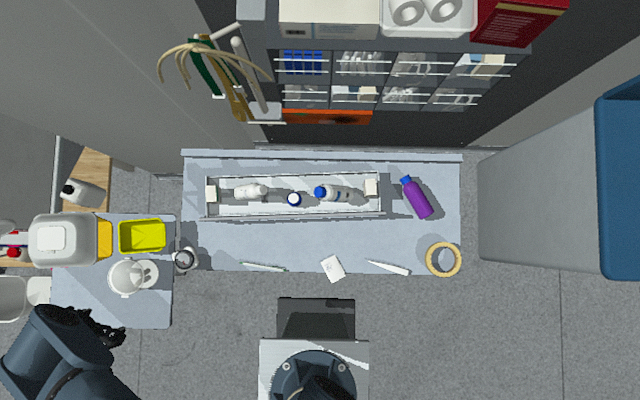

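Scene picture: the rack runs from (215,170) to (395,245). The large white bottle with the blue cap is at (335,205), and the small white bottle at (268,178). The pot is at (297,207) and the cartons at (240,168) and (379,230). The top view matches: large bottle (332,193), small bottle (250,190), pot (293,199), cartons (211,193) and (371,188). What could be mistaken for the large bottle is the purple one, at (428,280) in the scene view and (418,198) in the top view, so I exclude it. Next is one close crop to check and measure.

```bash
python3 - <<'E'
import cv2,numpy as np
a=cv2.imread('pics/top0.png')[160:228,195:395]; b=cv2.imread('pics/scene0.png')[145:275,200:415]
a=cv2.resize(a,(800,272),interpolation=cv2.INTER_CUBIC); b=cv2.resize(b,None,fx=2.5,fy=2.5,interpolation=cv2.INTER_CUBIC)
p=np.zeros((272+b.shape[0],800,3),np.uint8); p[:272]=a; p[272:,:b.shape[1]]=b; cv2.imwrite('pics/crop0.png',p); print(p.shape)
E
```

```text
(597, 800, 3)
```

View pics/crop0.png

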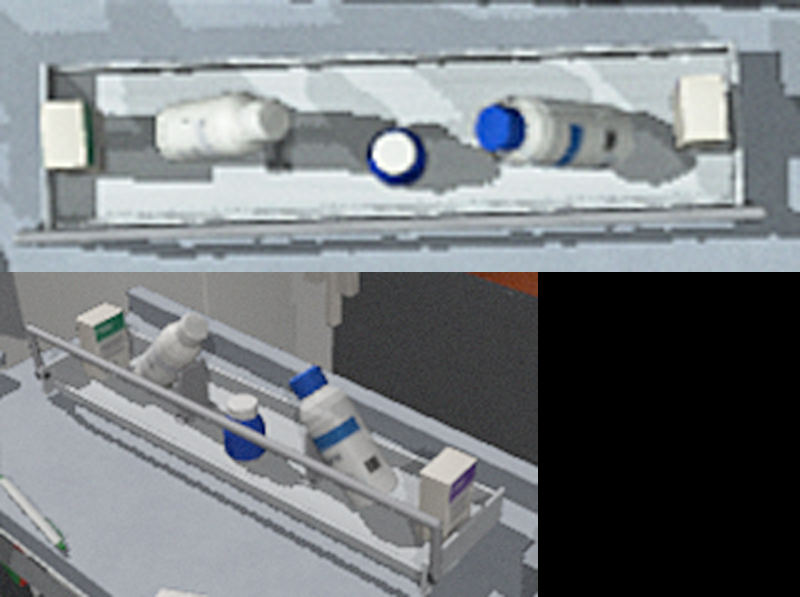

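```bash
cat > m.py <<'E'
from h import *
c=cam('top'); s=cam('scene')
T=lambda x,y,z: atz(c,195+x/4,160+y/4,z)
S=lambda x,y,z: atz(s,200+x/2.5,145+(y-272)/2.5,z)
A,B=T(17,241,.082),T(765,213,.082); print('rail top',A,B,np.linalg.norm(A-B))
A2,B2=S(32,328,.082),S(436,524,.082);print('rail scene',A2,B2,np.linalg.norm(A2-B2))
print('rear lip corners',T(47,68,.036),T(735,47,.036))
M=(A+B)/2; yv=(A-B)/np.linalg.norm(A-B); xv=np.array([yv[1],-yv[0],0]); 
O=M+xv*.066; O[2]=0; print('origin',O,'yaw',np.degrees(np.arctan2(xv[1],xv[0])))
def rk(P): d=P-O; return np.round([d@xv,d@yv,P[2]],4)
for n,t,q,z in [('capL',(500,128),None,.11),('capS',(268,120),None,.11),('pot',(397,153),None,.068),('cartL',(64,133),None,.08),('cartR',(703,110),None,.08)]: print(n,T(*t,z),rk(T(*t,z)))
def tri(t,q):
    o1,d1=ray(c,195+t[0]/4,160+t[1]/4); o2,d2=ray(s,200+q[0]/2.5,145+(q[1]-272)/2.5)
    k=np.linalg.lstsq(np.c_[d1,-d2],o2-o1,rcond=None)[0]; p=o1+k[0]*d1; r=o2+k[1]*d2; return (p+r)/2,np.linalg.norm(p-r)
for n,t,q in [('capL',(500,128),(310,383)),('capS',(270,120),(196,327)),('pot',(397,153),(243,404)),('purple cap',((405-195)*4,(180-160)*4),((428-200)*2.5,(255-145)*2.5+272))]:
    p,e=tri(t,q); print(n,p,rk(p),e)
E
python3 m.py
```

```text
rail top [0.48571485 0.32587833 0.082     ] [ 0.51655892 -0.19634779  0.082     ] 0.5231361862147725
rail scene [0.49289147 0.32142862 0.082     ] [ 0.51958866 -0.19226393  0.082     ] 0.5143858260756988
rear lip corners [0.61398817 0.32210194 0.036     ] [ 0.64048313 -0.18035897  0.036     ]
origin [0.56702207 0.06865662 0.        ] yaw 3.3801142155040917
capL [ 0.5694326 -0.0095281  0.11     ] [-0.0022 -0.0782  0.11  ]
capS [0.57149325 0.15007593 0.11      ] [0.0093 0.081  0.11  ]
pot [0.55437892 0.06312435 0.068     ] [-0.0129 -0.0048  0.068 ]
cartL [0.56235065 0.29699347 0.08      ] [0.0088 0.2282 0.08  ]
cartR [ 0.58842543 -0.15240764  0.08      ] [ 0.0083 -0.2219  0.08  ]
capL [ 0.57014417 -0.01062759  0.11387105] [-0.0016 -0.0793  0.1139] 0.003129240141744705
capS [0.57275657 0.14694286 0.11338443] [0.0103 0.0778 0.1134] 0.00414998379193675
pot [0.5549872  0.06282185 0.06623691] [-0.0124 -0.0051  0.0662] 0.0012060468343019208
purple cap [ 0.61995885 -0.26050022  0.03016281] [ 0.0334 -0.3317  0.0302] 0.004817124601723328
```

```bash
cat >> h.py <<'E'
from scipy.spatial.transform import Rotation as Rn
O=np.array([.570,.067,0]); W=Rn.from_euler('z',3.2,degrees=True)
def w(p): return O+W.apply(p)
def rk(P): return W.inv().apply(np.asarray(P)-O)
def Rt(tilt,yaw=0):
    """tool y along rack x (turned by yaw deg about z), tool z = down, leaning: bottle axis (-tool z) has tilt deg toward rack +y"""
    B=np.array([[0,1,0],[1,0,0],[0,0,-1.]]).T   # cols x,y,z: x=rack y, y=rack x, z=down
    return W*Rn.from_euler('z',yaw,degrees=True)*Rn.from_euler('x',-tilt,degrees=True)*Rn.from_matrix(B)
def cur():
    s=sense(); q=s['ee_rot']; return s['eef_pos'],Rn.from_quat([q[1],q[2],q[3],q[0]]),s
def plan(prack,R,start=None):
    """prints: turn first (tool frame, units of 6deg), then shift (final tool frame, units of 25mm)"""
    p,C=start if start else cur()[:2]; t=w(prack)
    r=np.degrees((C.inv()*R).as_rotvec())/6; d=R.inv().apply(t-p)/.025
    print('turn',r.round(3),'n>=',int(np.ceil(abs(r).max())),' shift',d.round(3),'n>=',int(np.ceil(abs(d).max())), ' shift in old frame',(C.inv().apply(t-p)/.025).round(3)); return t,R
def st():
    p,C,s=cur(); print('t',round(s['t'],2),'rack',rk(p).round(4),'F',W.inv().apply(s['force']).round(1),'w',round(s['gripper_width'],3),'q',s['joint_positions'].round(2),'toolz rack',W.inv().apply(C.as_matrix()[:,2]).round(3),'tooly',W.inv().apply(C.as_matrix()[:,1]).round(3))
E
python3 - <<'E'
from h import *
st(); plan([-.066,.005,.19],Rt(0))
E
```

```text
t 0.2 rack [-0.3104  0.4481  0.231 ] F [ 0.5 -0.4  0.4] w 1.001 q [ 1.04  0.35  1.65 -0.    1.14 -0.08] toolz rack [-0.    -0.001 -1.   ] tooly [ 0.477  0.879 -0.001]
turn [-6.0000e-03  3.0000e-03  1.0248e+01] n>= 11  shift [-17.723   9.777   1.639] n>= 18  shift in old frame [-17.052 -10.905   1.646]
```

```bash

python3 -m crank '[{"dr":[0,0,0.93],"offset":[0,0,-1],"jaw":0},{"dr":[0,0,0.93],"offset":[0,0,-1],"jaw":0.2},{"dr":[0,0,0.93],"offset":[0,0,0],"jaw":0.2},{"dr":[0,0,0.93],"offset":[0,0,0],"jaw":0.2},{"dr":[0,0,0.93],"offset":[0,0,0],"jaw":0.2},{"dr":[0,0,0.93],"offset":[0,0,0],"jaw":0.2},{"dr":[0,0,0.93],"offset":[0,0,0],"jaw":0.2},{"dr":[0,0,0.93],"offset":[0,0,0],"jaw":0.2}]' 20
python3 -m crank '[{"dr":[0,0,0.93],"offset":[-0.98,0.54,0],"jaw":0.2},{"dr":[0,0,0.93],"offset":[-0.98,0.54,0],"jaw":0.2},{"dr":[0,0,0.95],"offset":[-0.98,0.54,0],"jaw":0.2},{"dr":[0,0,0],"offset":[-0.98,0.54,0],"jaw":0.2},{"dr":[0,0,0],"offset":[-0.98,0.54,0],"jaw":0.2},{"dr":[0,0,0],"offset":[-0.98,0.54,0],"jaw":0.2},{"dr":[0,0,0],"offset":[-0.98,0.54,0],"jaw":0.2},{"dr":[0,0,0],"offset":[-0.98,0.54,0],"jaw":0.2}]'
python3 -m crank '[{"dr":[0,0,0],"offset":[-0.98,0.54,0.3],"jaw":0.2},{"dr":[0,0,0],"offset":[-0.98,0.54,0.3],"jaw":0.2},{"dr":[0,0,0],"offset":[-0.98,0.54,0.3],"jaw":0.2},{"dr":[0,0,0],"offset":[-0.98,0.54,0.3],"jaw":0.2},{"dr":[0,0,0],"offset":[-0.98,0.54,0.3],"jaw":0.2},{"dr":[0,0,0],"offset":[-0.98,0.54,0.3],"jaw":0.2},{"dr":[0,0,0],"offset":[-0.98,0.54,0.3],"jaw":0.2},{"dr":[0,0,0],"offset":[-0.5,0.54,0.3],"jaw":0.2}]'
python3 -c "
from h import *
st(); plan([-.066,.005,.15],Rt(0)); plan([-.066,.005,.065],Rt(0))"
```

```text
t: 0.87
eef_pos: [0.2351, 0.4971, 0.2811]
ee_rot: [-0.0, 0.575, 0.818, -0.0]
force: [-0.9, -0.4, -0.6]
gripper_width: 0.404
t: 1.53
eef_pos: [0.3672, 0.3165, 0.2813]
ee_rot: [0.0, 0.687, 0.727, -0.0]
force: [0.0, 0.0, -0.3]
gripper_width: 0.403
t: 2.2
eef_pos: [0.4854, 0.1378, 0.2209]
ee_rot: [0.0, 0.688, 0.726, -0.0]
force: [-1.4, 0.5, 0.9]
gripper_width: 0.399
t 2.2 rack [-0.0805  0.0754  0.2209] F [-1.4  0.5  0.9] w 0.399 q [ 0.18  0.28  1.78 -0.    1.08  0.13] toolz rack [-0. -0. -1.] tooly [ 1.    -0.001 -0.   ]
turn [-0.002  0.004 -0.013] n>= 1  shift [-2.818  0.582  2.836] n>= 3  shift in old frame [-2.816  0.586  2.837]
turn [-0.002  0.004 -0.013] n>= 1  shift [-2.818  0.582  6.236] n>= 7  shift in old frame [-2.814  0.587  6.237]
```

```bash

python3 -m crank '[{"dr":[0,0,0],"offset":[-0.94,0.195,0.95],"jaw":0.2},{"dr":[0,0,0],"offset":[-0.94,0.195,0.95],"jaw":0.2},{"dr":[0,0,0],"offset":[-0.94,0.195,0.95],"jaw":0.2},{"dr":[0,0,0],"offset":[0,0,0.8],"jaw":0.2},{"dr":[0,0,0],"offset":[0,0,0],"jaw":0.2}]'
python3 - <<'E'
from h import *
st()
s=cam('scene'); c=cam('top')
a=cv2.resize(s['pixels'][140:260,200:400],None,fx=4,fy=4,interpolation=cv2.INTER_CUBIC)
print(proj(s,[w([-.066,.05,.082]),w([-.066,-.05,.082]),cur()[0]]).round(1).tolist())
for q in proj(s,[w([-.066,y,.082]) for y in(-.2,-.05,.05,.2)]+[w([x,y,.068]) for y in(-.085,.085) for x in(-.02,.02)]): cv2.circle(a,tuple(int(v) for v in (q-[200,140])*4),3,(0,0,255),-1)
cv2.imwrite('pics/b1.png',a)
E
```

```text
t: 2.62
eef_pos: [0.5015, 0.0694, 0.1267]
ee_rot: [-0.002, 0.688, 0.726, -0.002]
force: [-0.6, 0.9, -1.0]
gripper_width: 0.4
t 2.62 rack [-0.0683  0.0062  0.1267] F [-0.6  0.9 -1. ] w 0.4 q [ 0.05  0.42  1.85  0.    0.88 -0.01] toolz rack [-0.006  0.    -1.   ] tooly [ 1.    -0.002 -0.006]
[[266.0, 194.0], [296.8, 208.9], [276.9, 182.6]]
```

View pics/b1.png

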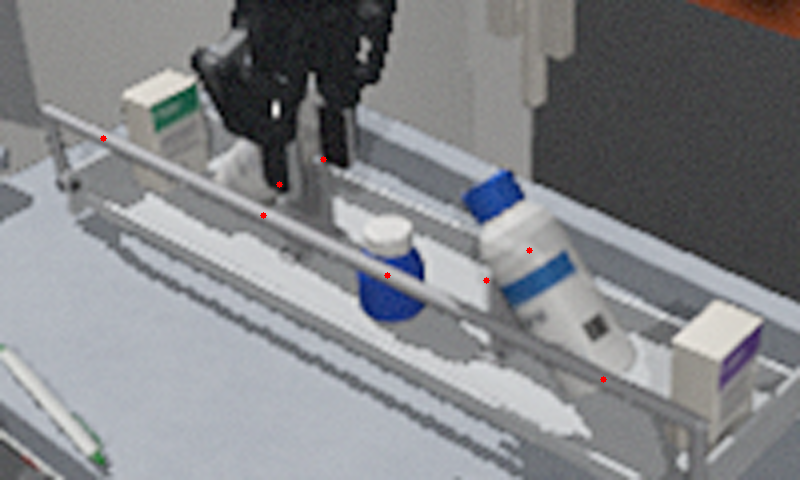

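The crop shows the projected bar points on the bar (crop (263,215), (387,275)). The rib corners also match, and the fingers straddle the rail line. Next I descend and grip the bar.

```bash

python3 -m crank '[{"dr":[0,0,0],"offset":[0,0.08,0.85],"jaw":0.2},{"dr":[0,0,0],"offset":[0,0,0.85],"jaw":0.2},{"dr":[0,0,0],"offset":[0,0,0.8],"jaw":0.2},{"dr":[0,0,0],"offset":[0,0,0],"jaw":0.2},{"dr":[0,0,0],"offset":[0,0,0],"jaw":1},{"dr":[0,0,0],"offset":[0,0,0],"jaw":1},{"dr":[0,0,0],"offset":[0,0,0],"jaw":1},{"dr":[0,0,0],"offset":[0,0,0],"jaw":1}]' 20
python3 - <<'E'
from h import *
st()
p,C,_=cur(); y0=C.inv()
f=np.linspace(0,1.38,9); P=np.c_[-.058*np.sin(f),0*f,.058*np.cos(f)]
print((np.diff(P,axis=0)/.025).round(2))
E
```

```text
t: 3.38
eef_pos: [0.5062, 0.071, 0.0693]
ee_rot: [0.001, 0.687, 0.727, 0.001]
force: [-2.4, 2.2, 9.0]
gripper_width: 0.104
t 3.38 rack [-0.0635  0.0076  0.0693] F [-2.2  2.4  9. ] w 0.104 q [ 0.05  0.52  1.88  0.    0.75 -0.01] toolz rack [ 0.003  0.    -1.   ] tooly [ 1.    -0.     0.003]
[[-0.4   0.   -0.03]
 [-0.39  0.   -0.1 ]
 [-0.36  0.   -0.17]
 [-0.33  0.   -0.23]
 [-0.29  0.   -0.28]
 [-0.23  0.   -0.32]
 [-0.17  0.   -0.36]
 [-0.11  0.   -0.38]]
```

```bash

python3 -m crank '[{"dr":[0,0,0],"offset":[0,-0.4,0.03],"jaw":1},{"dr":[0,0,0],"offset":[0,-0.39,0.1],"jaw":1},{"dr":[0,0,0],"offset":[0,0,0],"jaw":1},{"dr":[0,0,0],"offset":[0,-0.36,0.17],"jaw":1},{"dr":[0,0,0],"offset":[0,-0.33,0.23],"jaw":1},{"dr":[0,0,0],"offset":[0,0,0],"jaw":1}]'
python3 -c "
from h import *
st()"
python3 -m crank '[{"dr":[0,0,0],"offset":[0,-0.29,0.28],"jaw":1},{"dr":[0,0,0],"offset":[0,-0.23,0.32],"jaw":1},{"dr":[0,0,0],"offset":[0,0,0],"jaw":1},{"dr":[0,0,0],"offset":[0,-0.17,0.36],"jaw":1},{"dr":[0,0,0],"offset":[0,-0.11,0.38],"jaw":1},{"dr":[0,0,0],"offset":[0,0,0],"jaw":1},{"dr":[0,0,0],"offset":[0,0,0],"jaw":1}]'
python3 -c "
from h import *
st()"
```

```text
t: 3.88
eef_pos: [0.468, 0.0686, 0.0542]
ee_rot: [0.0, 0.687, 0.726, 0.0]
force: [1.8, 2.7, -3.8]
gripper_width: 0.107
t 3.88 rack [-0.1018  0.0073  0.0542] F [ 2.   2.6 -3.8] w 0.107 q [ 0.05  0.49  1.98  0.    0.67 -0.01] toolz rack [ 0.001  0.    -1.   ] tooly [ 1.    -0.     0.001]
t: 4.47
eef_pos: [0.4513, 0.0675, 0.0214]
ee_rot: [0.002, 0.687, 0.726, 0.002]
force: [10.8, 1.4, -7.3]
gripper_width: 0.106
t 4.47 rack [-0.1185  0.0071  0.0214] F [10.8  0.8 -7.3] w 0.106 q [ 0.05  0.54  2.03 -0.    0.56 -0.01] toolz rack [ 0.006 -0.    -1.   ] tooly [ 1.    -0.     0.006]
```

```bash

python3 -m crank '[{"dr":[0,0,0],"offset":[0,0,0],"jaw":0.4},{"dr":[0,0,0],"offset":[0,0,0],"jaw":0.2},{"dr":[0,0,0],"offset":[0,0,-0.8],"jaw":0.2},{"dr":[0,0,0],"offset":[0,0,-1],"jaw":0.2},{"dr":[0,0,0],"offset":[0,0,-1],"jaw":-0.5},{"dr":[0,0,0],"offset":[0,0,-1],"jaw":-0.5},{"dr":[0,0,0],"offset":[0,0,-1],"jaw":-0.5},{"dr":[0,0,0],"offset":[0,0,-1],"jaw":-0.5}]'
python3 - <<'E'
from h import *
st()
s=cam('scene'); c=cam('top'); cv2.imwrite('pics/s2.png',s['pixels']); cv2.imwrite('pics/t2.png',c['pixels'])
r=np.array([.0245,.0225])
def pts(x0,x1,y0,y1,z0,z1,rad,L):
    b=np.array([x0,y0,z0]);t=np.array([x1,y1,z1]);a=(t-b)/np.linalg.norm(t-b);u=np.cross(a,[1,0,0]);u/=np.linalg.norm(u);v=np.cross(a,u)
    return [w(b+a*h+rad*k*(u*np.cos(q)+v*np.sin(q))) for h,k in((0,1),(L*.7,1),(L,.6)) for q in np.linspace(0,6.28,24)]
al=np.radians(40)
PL=pts(-.012,-.002,-.157,-.157+.134*np.sin(al),.0237,.0237+.134*np.cos(al),.0245,.134)
PS=pts(-.002,.008,.155,.155-.126*np.sin(al),.0225,.0225+.126*np.cos(al),.0225,.126)
rail=[w([-.066-.0566,y,.0367]) for y in(-.25,-.15,.15,.25)]
out=[]
for cc,(x,y,W_,H_),k in((s,(200,145,215,130),2.5),(c,(195,160,200,75),4)):
    a=cv2.resize(cc['pixels'][y:y+H_,x:x+W_],None,fx=k,fy=k,interpolation=cv2.INTER_CUBIC)
    for P,col in((PL,(0,0,255)),(PS,(0,160,0)),(rail,(255,0,255))):
        for q in proj(cc,P): cv2.circle(a,tuple(int(v) for v in (q+.5-[x,y])*k),1 if len(P)>9 else 3,col,-1)
    out.append(a)
p=np.zeros((out[0].shape[0]+out[1].shape[0],800,3),np.uint8);p[:out[1].shape[0]]=out[1];p[out[1].shape[0]:,:out[0].shape[1]]=out[0];p=p[:600]
cv2.imwrite('pics/m2.png',p)
E
```

```text
t: 5.13
eef_pos: [0.4477, 0.0673, 0.167]
ee_rot: [-0.001, 0.687, 0.726, -0.001]
force: [0.7, -0.3, 0.1]
gripper_width: 0.747
t 5.13 rack [-0.1221  0.0072  0.167 ] F [ 0.7 -0.4  0.1] w 0.747 q [ 0.05  0.26  1.96 -0.    0.92 -0.01] toolz rack [-0.002 -0.    -1.   ] tooly [ 1.    -0.    -0.002]
```

View pics/m2.png

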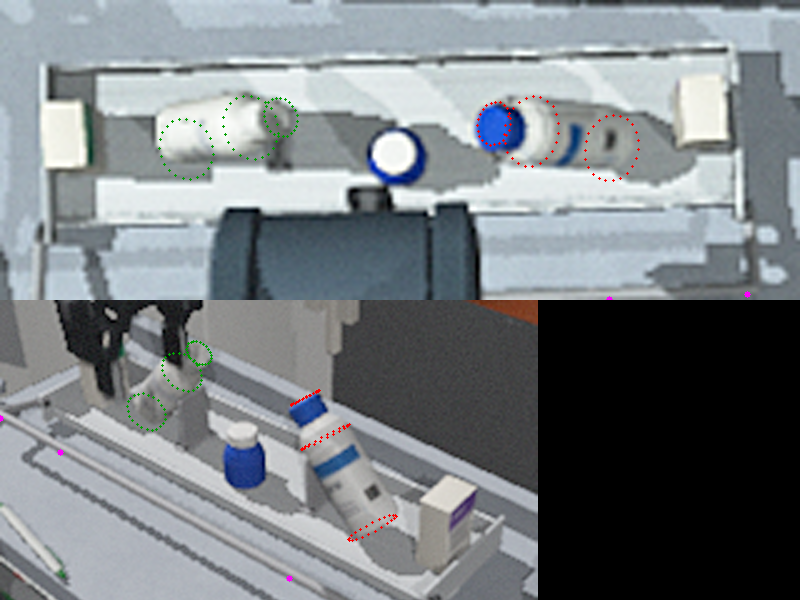

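```bash
cat > g.py <<'E'
from h import *
a=np.array([.0,np.sin(np.radians(40)),np.cos(np.radians(40))])
B=np.array([-.004,-.157,.0237])
R=Rt(40)
t,_=plan(B+a*.165,R); plan(B+a*.067,R,(t,R))
E
python3 g.py
```

```text
turn [ 0.042 -6.665 -0.017] n>= 7  shift [-1.294  4.642  2.074] n>= 5  shift in old frame [-2.323  4.639  0.779]
turn [0. 0. 0.] n>= 0  shift [0.   0.   3.92] n>= 4  shift in old frame [0.   0.   3.92]
```

```bash

python3 -m crank '[{"dr":[0,-0.95,0],"offset":[0,0,0],"jaw":-0.5},{"dr":[0,-0.95,0],"offset":[0,0,0],"jaw":-0.5},{"dr":[0,-0.95,0],"offset":[0,0,0],"jaw":-0.5},{"dr":[0,-0.95,0],"offset":[0,0,0],"jaw":-0.5},{"dr":[0,-0.95,0],"offset":[0,0,0],"jaw":-0.5},{"dr":[0,-0.95,0],"offset":[0,0,0],"jaw":-0.5},{"dr":[0,-0.95,0],"offset":[0,0,0],"jaw":-0.5}]'
python3 -m crank '[{"dr":[0,0,0],"offset":[-0.25,0.92,0.2],"jaw":-0.5},{"dr":[0,0,0],"offset":[-0.25,0.92,0.4],"jaw":-0.5},{"dr":[0,0,0],"offset":[-0.25,0.92,0.5],"jaw":-0.5},{"dr":[0,0,0],"offset":[-0.25,0.92,0.5],"jaw":-0.5},{"dr":[0,0,0],"offset":[-0.28,0.92,0.5],"jaw":-0.5},{"dr":[0,0,0],"offset":[0,0,0],"jaw":-0.5},{"dr":[0,0,0],"offset":[0,0,0],"jaw":-0.5}]'
python3 -c "
from h import *
st()"; python3 g.py
```

```text
t: 5.82
eef_pos: [0.4483, 0.0675, 0.1657]
ee_rot: [0.25, 0.645, 0.682, -0.236]
force: [0.1, -0.3, -0.2]
gripper_width: 0.749
t: 6.4
eef_pos: [0.5661, 0.0148, 0.1447]
ee_rot: [0.247, 0.646, 0.683, -0.236]
force: [-0.7, 0.1, 0.8]
gripper_width: 0.751
t 6.4 rack [-0.0068 -0.0519  0.1447] F [-0.7  0.1  0.8] w 0.751 q [ 0.24  0.6   1.67 -0.76  1.16  0.6 ] toolz rack [-0.003 -0.642 -0.767] tooly [ 1.    -0.002 -0.002]
turn [-0.03  -0.012  0.001] n>= 1  shift [-0.11   0.111 -0.19 ] n>= 1  shift in old frame [-0.11   0.111 -0.19 ]
turn [0. 0. 0.] n>= 0  shift [0.   0.   3.92] n>= 4  shift in old frame [0.   0.   3.92]
```

```bash

python3 -m crank '[{"dr":[0,0,0],"offset":[-0.11,0.11,0.7],"jaw":-0.5},{"dr":[0,0,0],"offset":[0,0,0.7],"jaw":-0.5},{"dr":[0,0,0],"offset":[0,0,0.7],"jaw":-0.5},{"dr":[0,0,0],"offset":[0,0,0.6],"jaw":-0.5},{"dr":[0,0,0],"offset":[0,0,0],"jaw":-0.5}]'
python3 - <<'E'
from h import *
st()
s=cam('scene')
a=cv2.resize(s['pixels'][140:260,290:410],None,fx=5,fy=5,interpolation=cv2.INTER_CUBIC); cv2.imwrite('pics/g3.png',a)
E
```

```text
t: 6.82
eef_pos: [0.5699, -0.0306, 0.0938]
ee_rot: [0.247, 0.646, 0.683, -0.236]
force: [-0.1, -0.2, -0.3]
gripper_width: 0.75
t 6.82 rack [-0.0055 -0.0975  0.0938] F [-0.1 -0.2 -0.3] w 0.75 q [ 0.16  0.67  1.71 -0.83  1.04  0.64] toolz rack [-0.004 -0.642 -0.767] tooly [ 1.    -0.001 -0.004]
```

View pics/g3.png

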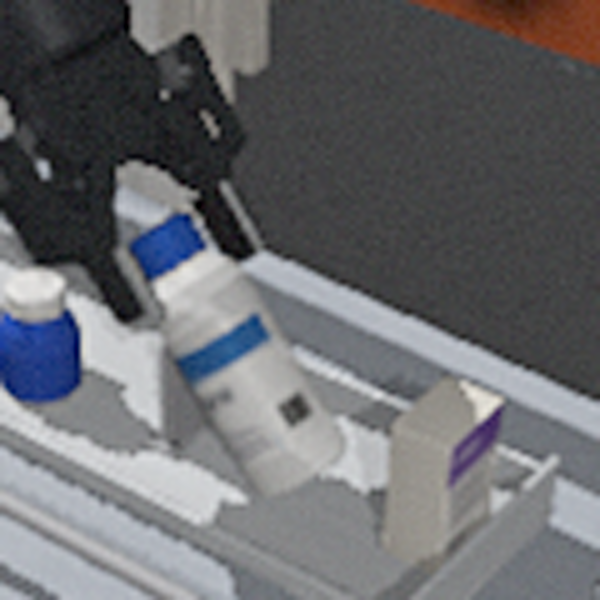

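The crop shows the bottle between the fingers, with the tool aligned to its axis and the rib clear below. Next I advance one more unit and close.

```bash

python3 -m crank '[{"dr":[0,0,0],"offset":[0,0,0.5],"jaw":-0.5},{"dr":[0,0,0],"offset":[0,0,0.48],"jaw":-0.5},{"dr":[0,0,0],"offset":[0,0,0],"jaw":-0.5},{"dr":[0,0,0],"offset":[0,0,0],"jaw":0.5},{"dr":[0,0,0],"offset":[0,0,0],"jaw":1},{"dr":[0,0,0],"offset":[0,0,0],"jaw":1},{"dr":[0,0,0],"offset":[0,0,0],"jaw":1},{"dr":[0,0,0],"offset":[0,0,0],"jaw":1}]' 30
python3 - <<'E'
from h import *
st()
p,C,_=cur(); r=rk(p)
# lift 25mm along up, then turn to vertical with tcp at rack (x,-.137,.075+.02)
print('up in tool',(C.inv().apply([0,0,.02])/.025).round(3))
plan([r[0],-.137,.008+.067+.015],Rt(0),(p+[0,0,.02],C))
E
```

```text
t: 7.53
eef_pos: [0.5727, -0.045, 0.0774]
ee_rot: [0.248, 0.646, 0.683, -0.234]
force: [-0.3, -0.3, -1.9]
gripper_width: 0.568
t 7.53 rack [-0.0035 -0.112   0.0774] F [-0.3 -0.3 -1.9] w 0.568 q [ 0.14  0.69  1.71 -0.86  1.01  0.66] toolz rack [ 0.    -0.641 -0.767] tooly [ 1. -0.  0.]
up in tool [-0.513  0.    -0.614]
turn [ 4.000e-03  6.649e+00 -2.000e-03] n>= 7  shift [-1.     0.     0.297] n>= 1  shift in old frame [-0.576 -0.     0.869]
```

```bash

python3 -m crank '[{"dr":[0,0,0],"offset":[-0.256,0,-0.307],"jaw":1},{"dr":[0,0,0],"offset":[-0.256,0,-0.307],"jaw":1},{"dr":[0,0,0],"offset":[0,0,0],"jaw":1}]'
python3 -m crank '[{"dr":[0,0.95,0],"offset":[-0.15,0,0],"jaw":1},{"dr":[0,0.95,0],"offset":[-0.15,0,0],"jaw":1},{"dr":[0,0.95,0],"offset":[-0.15,0,0],"jaw":1},{"dr":[0,0.95,0],"offset":[-0.15,0,0],"jaw":1},{"dr":[0,0.95,0],"offset":[-0.15,0,0],"jaw":1},{"dr":[0,0.95,0],"offset":[-0.15,0,0],"jaw":1},{"dr":[0,0.95,0],"offset":[-0.15,0,0],"jaw":1},{"dr":[0,0,0],"offset":[0,0,0],"jaw":1}]'
python3 - <<'E'
from h import *
st(); plan([-.002,-.137,.0774-.0013],Rt(0))
s=cam('scene')
a=cv2.resize(s['pixels'][140:260,290:410],None,fx=5,fy=5,interpolation=cv2.INTER_CUBIC); cv2.imwrite('pics/g4.png',a)
E
```

```text
t: 7.78
eef_pos: [0.5736, -0.0449, 0.0996]
ee_rot: [0.249, 0.646, 0.683, -0.233]
force: [0.8, -1.4, -1.9]
gripper_width: 0.565
t: 8.45
eef_pos: [0.5744, -0.0712, 0.1082]
ee_rot: [-0.001, 0.688, 0.726, 0.002]
force: [-0.4, -1.1, -2.5]
gripper_width: 0.561
t 8.45 rack [-0.0033 -0.1383  0.1082] F [-0.5 -1.1 -2.5] w 0.561 q [-0.21  0.55  1.68  0.01  0.91 -0.26] toolz rack [ 0.002  0.004 -1.   ] tooly [ 1.    -0.003  0.002]
turn [ 0.022 -0.043 -0.028] n>= 1  shift [0.05  0.051 1.283] n>= 2  shift in old frame [0.045 0.048 1.283]
```

View pics/g4.png

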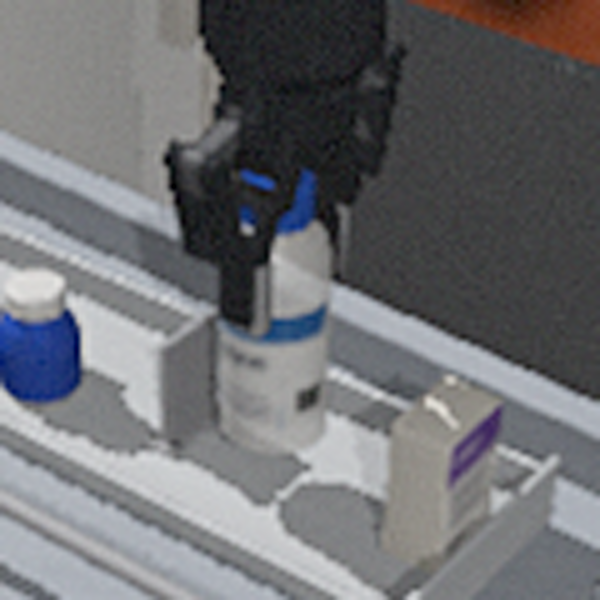

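The bottle is upright in the grip, clear of the rib and the carton. Next I lower it until it touches the floor.

```bash

python3 -m crank '[{"dr":[0,0,0],"offset":[0.04,0,0.5],"jaw":1},{"dr":[0,0,0],"offset":[0,0,0.5],"jaw":1},{"dr":[0,0,0],"offset":[0,0,0],"jaw":1}]'
python3 -m crank '[{"dr":[0,0,0],"offset":[0,0,0.08],"jaw":1},{"dr":[0,0,0],"offset":[0,0,0],"jaw":1}]'
python3 -m crank '[{"dr":[0,0,0],"offset":[0,0,0.08],"jaw":1},{"dr":[0,0,0],"offset":[0,0,0],"jaw":1}]'
python3 -m crank '[{"dr":[0,0,0],"offset":[0,0,0.08],"jaw":1},{"dr":[0,0,0],"offset":[0,0,0],"jaw":1}]'
```

```text
t: 8.75
eef_pos: [0.572, -0.0665, 0.0788]
ee_rot: [-0.002, 0.687, 0.727, -0.002]
force: [-1.2, 0.1, -2.5]
gripper_width: 0.561
t: 8.92
eef_pos: [0.5736, -0.0671, 0.0795]
ee_rot: [-0.0, 0.687, 0.727, -0.001]
force: [0.3, 0.4, -2.5]
gripper_width: 0.568
t: 9.08
eef_pos: [0.5741, -0.0677, 0.0782]
ee_rot: [0.0, 0.687, 0.727, 0.0]
force: [0.3, 0.6, -2.2]
gripper_width: 0.564
t: 9.25
eef_pos: [0.5743, -0.0683, 0.0779]
ee_rot: [0.001, 0.687, 0.727, 0.0]
force: [-4.0, -0.4, 13.6]
gripper_width: 0.562
```

```bash

python3 -m crank '[{"dr":[0,0,0],"offset":[0,0,-0.03],"jaw":1},{"dr":[0,0,0],"offset":[0,0,0],"jaw":0},{"dr":[0,0,0],"offset":[0,0,0],"jaw":-0.3},{"dr":[0,0,0],"offset":[0,0,0],"jaw":-0.5},{"dr":[0,0,0],"offset":[0,0,0],"jaw":-0.5},{"dr":[0,0,0],"offset":[0,0,-0.4],"jaw":-0.5},{"dr":[0,0,0],"offset":[0,0,-0.6],"jaw":-0.5},{"dr":[0,0,0],"offset":[0,0,-1],"jaw":-0.5}]'
python3 -m crank '[{"dr":[0,0,0],"offset":[0,0,-1],"jaw":-0.5},{"dr":[0,0,0],"offset":[0,0,-1],"jaw":-0.5},{"dr":[0,0,0],"offset":[0,0,-0.8],"jaw":-0.5},{"dr":[0,0,0],"offset":[0,0,0],"jaw":-0.5}]'
cat > g2.py <<'E'
from h import *
st()
a=np.array([.0,-np.sin(np.radians(40)),np.cos(np.radians(40))])
B=np.array([.006,.157,.0227])
R=Rt(-40)
t,_=plan(B+a*.158,R); plan(B+a*.060,R,(t,R))
E
python3 g2.py
```

```text
t: 9.92
eef_pos: [0.5728, -0.0676, 0.1263]
ee_rot: [-0.001, 0.687, 0.726, -0.001]
force: [-0.2, 0.2, -0.1]
gripper_width: 0.75
t: 10.25
eef_pos: [0.5756, -0.0682, 0.2019]
ee_rot: [0.003, 0.687, 0.727, 0.002]
force: [-0.3, -0.3, -0.1]
gripper_width: 0.751
t 10.25 rack [-0.0019 -0.1353  0.2019] F [-0.3 -0.3 -0.1] w 0.751 q [-0.2   0.43  1.61 -0.    1.09 -0.25] toolz rack [ 0.007 -0.002 -1.   ] tooly [ 1.    -0.     0.007]
turn [0.062 6.684 0.021] n>= 7  shift [4.349 0.316 6.685] n>= 7  shift in old frame [7.632 0.3   2.314]
turn [0. 0. 0.] n>= 0  shift [-0.   -0.    3.92] n>= 4  shift in old frame [-0.   -0.    3.92]
```

```bash

python3 -m crank '[{"dr":[0,0,0],"offset":[0.954,0.04,0],"jaw":-0.5},{"dr":[0,0,0],"offset":[0.954,0.04,0],"jaw":-0.5},{"dr":[0,0,0],"offset":[0.954,0.04,0],"jaw":-0.5},{"dr":[0,0,0],"offset":[0.954,0.04,0],"jaw":-0.5},{"dr":[0,0,0],"offset":[0.954,0.04,0],"jaw":-0.5},{"dr":[0,0,0],"offset":[0.954,0.04,0],"jaw":-0.5},{"dr":[0,0,0],"offset":[0.954,0.04,0],"jaw":-0.5},{"dr":[0,0,0],"offset":[0.954,0.04,0],"jaw":-0.5}]'
python3 -m crank '[{"dr":[0,0.95,0],"offset":[0,0,0],"jaw":-0.5},{"dr":[0,0.95,0],"offset":[0,0,0],"jaw":-0.5},{"dr":[0,0.95,0],"offset":[0,0,0],"jaw":-0.5},{"dr":[0,0.95,0],"offset":[0,0,0],"jaw":-0.5},{"dr":[0,0.95,0],"offset":[0,0,0],"jaw":-0.5},{"dr":[0,0.95,0],"offset":[0,0,0],"jaw":-0.5},{"dr":[0,0.95,0],"offset":[0,0,0],"jaw":-0.5},{"dr":[0,0,0],"offset":[0,0,0],"jaw":-0.5}]'
python3 g2.py
python3 - <<'E'
from h import *
c=cam('top'); s=cam('scene')
a=cv2.resize(c['pixels'][160:235,195:395],(800,300),interpolation=cv2.INTER_CUBIC); b=cv2.resize(s['pixels'][145:265,200:400],(500,300),interpolation=cv2.INTER_CUBIC)
p=np.zeros((600,800,3),np.uint8);p[:300]=a;p[300:,:500]=b;cv2.imwrite('pics/m5.png',p)
E
```

```text
t: 10.92
eef_pos: [0.5709, 0.1243, 0.1969]
ee_rot: [-0.0, 0.687, 0.726, -0.0]
force: [0.7, -0.5, 0.3]
gripper_width: 0.755
t: 11.58
eef_pos: [0.5708, 0.1216, 0.1953]
ee_rot: [-0.25, 0.647, 0.681, 0.235]
force: [0.2, -0.3, -0.5]
gripper_width: 0.753
t 11.58 rack [0.0038 0.0544 0.1953] F [ 0.2 -0.3 -0.5] w 0.753 q [-0.16  0.52  1.65  0.73  1.25 -0.56] toolz rack [-0.001  0.645 -0.764] tooly [ 1.    -0.003 -0.003]
turn [-0.005 -0.032 -0.04 ] n>= 1  shift [-1.296  0.088  1.607] n>= 2  shift in old frame [-1.301  0.094  1.603]
turn [0. 0. 0.] n>= 0  shift [-0.   -0.    3.92] n>= 4  shift in old frame [-0.   -0.    3.92]
```

View pics/m5.png

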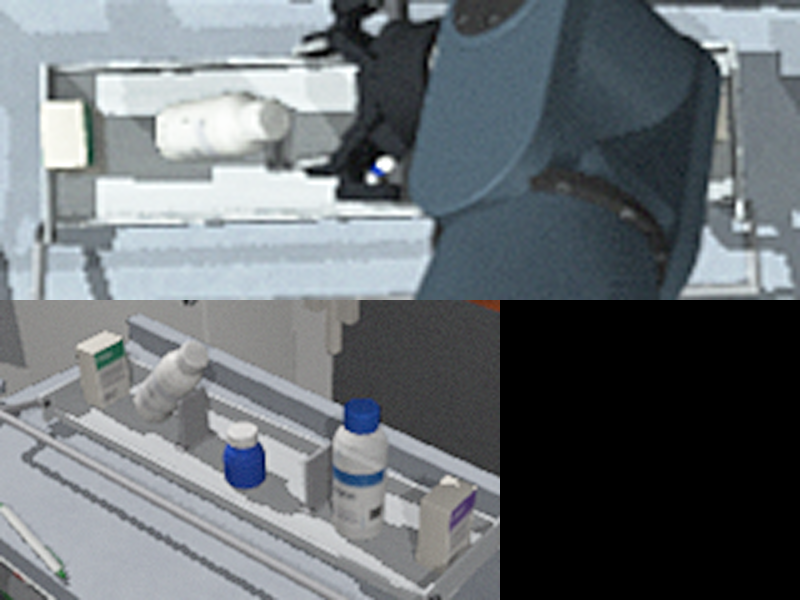

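The large bottle stands upright at (358,470) in the scene crop and the rail is down. The small bottle still leans at (170,380). Next is the approach along its axis.

```bash

python3 -m crank '[{"dr":[0,0,0],"offset":[-0.65,0.045,0.8],"jaw":-0.5},{"dr":[0,0,0],"offset":[-0.65,0.045,0.8],"jaw":-0.5},{"dr":[0,0,0],"offset":[0,0,0],"jaw":-0.5},{"dr":[0,0,0],"offset":[0,0,0.7],"jaw":-0.5},{"dr":[0,0,0],"offset":[0,0,0.7],"jaw":-0.5},{"dr":[0,0,0],"offset":[0,0,0.7],"jaw":-0.5},{"dr":[0,0,0],"offset":[0,0,0.5],"jaw":-0.5},{"dr":[0,0,0],"offset":[0,0,0],"jaw":-0.5}]'
python3 g2.py
python3 - <<'E'
from h import *
c=cam('top'); s=cam('scene')
a=cv2.resize(c['pixels'][165:220,200:300],(700,385),interpolation=cv2.INTER_CUBIC)[:300]; b=cv2.resize(s['pixels'][145:220,200:325],(500,300),interpolation=cv2.INTER_CUBIC)
p=np.zeros((600,700,3),np.uint8);p[:300]=a;p[300:,:500]=b;cv2.imwrite('pics/m6.png',p)
E
```

```text
t: 12.35
eef_pos: [0.5703, 0.1673, 0.0951]
ee_rot: [-0.248, 0.645, 0.684, 0.233]
force: [-0.1, 0.3, 0.3]
gripper_width: 0.754
t 12.35 rack [0.0059 0.1001 0.0951] F [-0.1  0.4  0.3] w 0.754 q [-0.08  0.67  1.7   0.81  1.06 -0.66] toolz rack [-0.003  0.641 -0.768] tooly [ 1.     0.002 -0.001]
turn [-0.024  0.023  0.007] n>= 1  shift [-0.118  0.004 -2.639] n>= 3  shift in old frame [-0.124 -0.003 -2.639]
turn [0. 0. 0.] n>= 0  shift [-0.   -0.    3.92] n>= 4  shift in old frame [-0.   -0.    3.92]
```

View pics/m6.png

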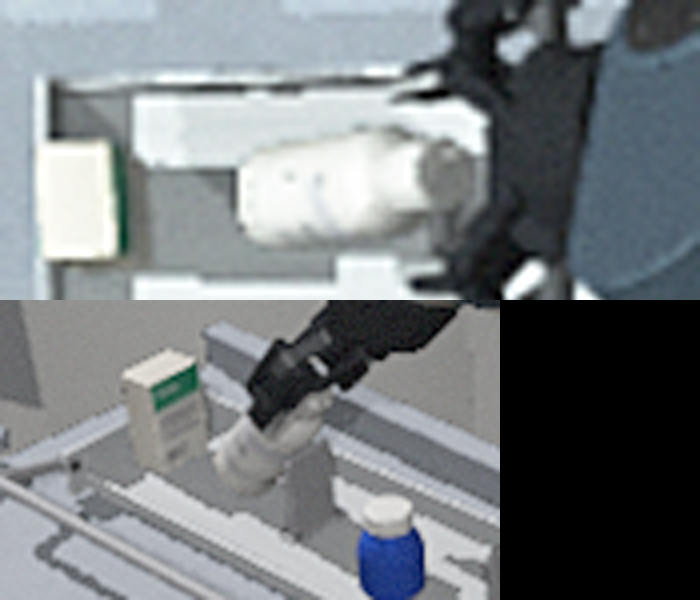

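The bottle is centred between the fingers: tips at rows 97 and 280, bottle centre about row 187 in the top crop. Next I advance and grip.

```bash

python3 -m crank '[{"dr":[0,0,0],"offset":[-0.06,0,0.6],"jaw":-0.5},{"dr":[0,0,0],"offset":[0,0,0.65],"jaw":-0.5},{"dr":[0,0,0],"offset":[0,0,0],"jaw":-0.5},{"dr":[0,0,0],"offset":[0,0,0],"jaw":0.5},{"dr":[0,0,0],"offset":[0,0,0],"jaw":1},{"dr":[0,0,0],"offset":[0,0,0],"jaw":1},{"dr":[0,0,0],"offset":[0,0,0],"jaw":1},{"dr":[0,0,0],"offset":[0,0,0],"jaw":1}]' 25
python3 -c "
from h import *
st()"
```

```text
t: 13.12
eef_pos: [0.5702, 0.1842, 0.0708]
ee_rot: [-0.248, 0.646, 0.683, 0.235]
force: [-0.2, -0.2, -0.7]
gripper_width: 0.52
t 13.12 rack [0.0068 0.117  0.0708] F [-0.2 -0.1 -0.7] w 0.52 q [-0.06  0.71  1.71  0.85  1.02 -0.68] toolz rack [ 0.001  0.641 -0.767] tooly [ 1.    -0.001  0.   ]
```

```bash

python3 -m crank '[{"dr":[0,0,0],"offset":[0.256,0,-0.307],"jaw":1},{"dr":[0,0,0],"offset":[0.256,0,-0.307],"jaw":1},{"dr":[0,0,0],"offset":[0,0,0],"jaw":1}]'
python3 -m crank '[{"dr":[0,-0.95,0],"offset":[0.13,0,0],"jaw":1},{"dr":[0,-0.95,0],"offset":[0.13,0,0],"jaw":1},{"dr":[0,-0.95,0],"offset":[0.13,0,0],"jaw":1},{"dr":[0,-0.95,0],"offset":[0.13,0,0],"jaw":1},{"dr":[0,-0.95,0],"offset":[0.13,0,0],"jaw":1},{"dr":[0,-0.95,0],"offset":[0.13,0,0],"jaw":1},{"dr":[0,-0.95,0],"offset":[0.13,0,0],"jaw":1},{"dr":[0,0,0],"offset":[0,0,0],"jaw":1}]'
python3 - <<'E'
from h import *
st(); plan([.003,.137,.068],Rt(0))
s=cam('scene')
a=cv2.resize(s['pixels'][135:235,190:310],None,fx=5,fy=5,interpolation=cv2.INTER_CUBIC); cv2.imwrite('pics/g7.png',a)
E
```

```text
t: 13.37
eef_pos: [0.5712, 0.1844, 0.0931]
ee_rot: [-0.247, 0.646, 0.683, 0.236]
force: [0.1, 0.6, 0.2]
gripper_width: 0.524
t: 14.03
eef_pos: [0.569, 0.2073, 0.1003]
ee_rot: [0.003, 0.686, 0.727, -0.001]
force: [0.1, 1.1, -1.5]
gripper_width: 0.519
t 14.03 rack [0.0068 0.1401 0.1003] F [ 0.2  1.1 -1.5] w 0.519 q [ 0.27  0.6   1.61 -0.01  0.93  0.22] toolz rack [ 0.002 -0.005 -1.   ] tooly [1.    0.003 0.002]
turn [0.024 0.046 0.024] n>= 1  shift [-0.126 -0.154  1.293] n>= 2  shift in old frame [-0.119 -0.157  1.293]
```

View pics/g7.png

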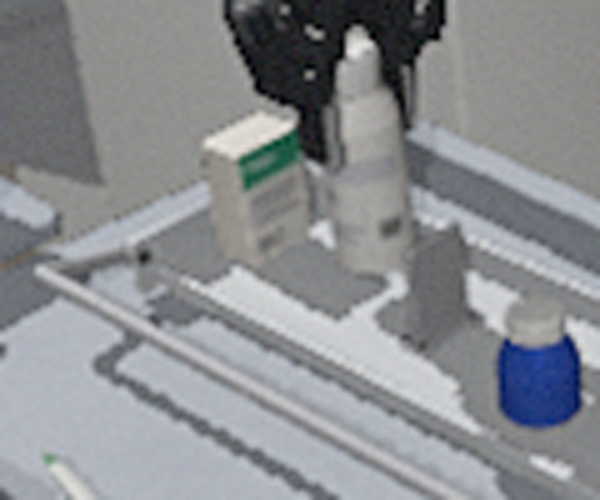

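The small bottle is upright: its edges run parallel to the carton's. It is clear of the rib, so I lower it.

```bash

python3 -m crank '[{"dr":[0,0,0],"offset":[-0.1,-0.08,0.5],"jaw":1},{"dr":[0,0,0],"offset":[0,0,0.5],"jaw":1},{"dr":[0,0,0],"offset":[0,0,0],"jaw":1}]'
python3 -m crank '[{"dr":[0,0,0],"offset":[0,0,0.08],"jaw":1},{"dr":[0,0,0],"offset":[0,0,0],"jaw":1}]'
python3 -m crank '[{"dr":[0,0,0],"offset":[0,0,0.08],"jaw":1},{"dr":[0,0,0],"offset":[0,0,0],"jaw":1}]'
python3 -m crank '[{"dr":[0,0,0],"offset":[0,0,0.06],"jaw":1},{"dr":[0,0,0],"offset":[0,0,0],"jaw":1}]'
```

```text
t: 14.33
eef_pos: [0.568, 0.2017, 0.0735]
ee_rot: [-0.0, 0.688, 0.726, 0.001]
force: [-0.4, -0.2, -0.5]
gripper_width: 0.521
t: 14.5
eef_pos: [0.5685, 0.2019, 0.073]
ee_rot: [0.0, 0.688, 0.726, 0.002]
force: [2.6, -0.1, 6.7]
gripper_width: 0.522
t: 14.67
eef_pos: [0.5695, 0.2023, 0.0724]
ee_rot: [0.001, 0.688, 0.726, 0.003]
force: [1.6, 0.7, 17.3]
gripper_width: 0.517
t: 14.83
eef_pos: [0.5699, 0.2026, 0.0717]
ee_rot: [0.001, 0.688, 0.726, 0.004]
force: [0.1, 1.4, 23.6]
gripper_width: 0.521
```

```bash

python3 -m crank '[{"dr":[0,0,0],"offset":[0,0,-0.12],"jaw":1},{"dr":[0,0,0],"offset":[0,0,0],"jaw":0},{"dr":[0,0,0],"offset":[0,0,0],"jaw":-0.3},{"dr":[0,0,0],"offset":[0,0,0],"jaw":-0.5},{"dr":[0,0,0],"offset":[0,0,0],"jaw":-0.5},{"dr":[0,0,0],"offset":[0,0,-0.4],"jaw":-0.5},{"dr":[0,0,0],"offset":[0,0,-0.6],"jaw":-0.5},{"dr":[0,0,0],"offset":[0,0,-1],"jaw":-0.5}]'
python3 -m crank '[{"dr":[0,0,0],"offset":[0,0,-1],"jaw":-0.5},{"dr":[0,0,0],"offset":[0,0,-1],"jaw":-0.5},{"dr":[0,0,0],"offset":[0,0,-0.6],"jaw":-0.5},{"dr":[0,0,0],"offset":[0,0,0],"jaw":0.1}]'
python3 - <<'E'
from h import *
st(); plan([-.1213,.005,.19],Rt(0))
E
```

```text
t: 15.5
eef_pos: [0.5659, 0.202, 0.1209]
ee_rot: [-0.001, 0.687, 0.726, -0.002]
force: [-0.1, 0.4, 0.2]
gripper_width: 0.745
t: 15.83
eef_pos: [0.5685, 0.2028, 0.1909]
ee_rot: [0.001, 0.687, 0.727, 0.003]
force: [0.8, -0.2, 0.3]
gripper_width: 0.626
t 15.83 rack [0.0061 0.1357 0.1909] F [ 0.8 -0.3  0.3] w 0.626 q [0.27 0.49 1.55 0.   1.1  0.21] toolz rack [ 0.006  0.001 -1.   ] tooly [ 1.    -0.     0.006]
turn [ 0.055 -0.013 -0.001] n>= 1  shift [-5.227 -5.096  0.036] n>= 6  shift in old frame [-5.227 -5.095 -0.   ]
```

```bash

python3 -m crank '[{"dr":[0,0,0],"offset":[-0.87,-0.85,0],"jaw":0.2},{"dr":[0,0,0],"offset":[-0.87,-0.85,0],"jaw":0.2},{"dr":[0,0,0],"offset":[-0.87,-0.85,0],"jaw":0.2},{"dr":[0,0,0],"offset":[-0.87,-0.85,0],"jaw":0.2},{"dr":[0,0,0],"offset":[-0.87,-0.85,0],"jaw":0.2},{"dr":[0,0,0],"offset":[-0.87,-0.85,0],"jaw":0.2},{"dr":[0,0,0],"offset":[0,0,0],"jaw":0.2}]'
python3 -m crank '[{"dr":[0,0,0],"offset":[0,0,0.9],"jaw":0.2},{"dr":[0,0,0],"offset":[0,0,0.9],"jaw":0.2},{"dr":[0,0,0],"offset":[0,0,0.9],"jaw":0.2},{"dr":[0,0,0],"offset":[0,0,0.9],"jaw":0.2},{"dr":[0,0,0],"offset":[0,0,0.9],"jaw":0.2},{"dr":[0,0,0],"offset":[0,0,0],"jaw":0.2}]'
python3 - <<'E'
from h import *
st(); plan([-.1213,.005,.023],Rt(0))
c=cam('top'); s=cam('scene')
a=cv2.resize(c['pixels'][160:250,195:395],(800,360),interpolation=cv2.INTER_CUBIC); b=cv2.resize(s['pixels'][145:265,200:400],(400,240),interpolation=cv2.INTER_CUBIC)
p=np.zeros((600,800,3),np.uint8);p[:360]=a;p[360:,:400]=b;p[360:,400:]=cv2.resize(s['pixels'][170:230,230:330],(400,240),interpolation=cv2.INTER_CUBIC);cv2.imwrite('pics/m8.png',p)
E
```

```text
t: 16.42
eef_pos: [0.4436, 0.0626, 0.186]
ee_rot: [-0.001, 0.688, 0.726, -0.001]
force: [0.1, 0.5, 0.1]
gripper_width: 0.398
t: 16.92
eef_pos: [0.4448, 0.065, 0.0708]
ee_rot: [-0.002, 0.687, 0.727, -0.002]
force: [-0.6, 0.1, 0.1]
gripper_width: 0.397
t 16.92 rack [-0.1251  0.005   0.0708] F [-0.6  0.1  0.1] w 0.397 q [ 0.04  0.43  2.03  0.    0.69 -0.01] toolz rack [-0.006  0.    -1.   ] tooly [ 1.    -0.    -0.006]
turn [-0.06  -0.002 -0.002] n>= 1  shift [-0.     0.152  1.914] n>= 2  shift in old frame [-0.     0.164  1.913]
```

View pics/m8.png

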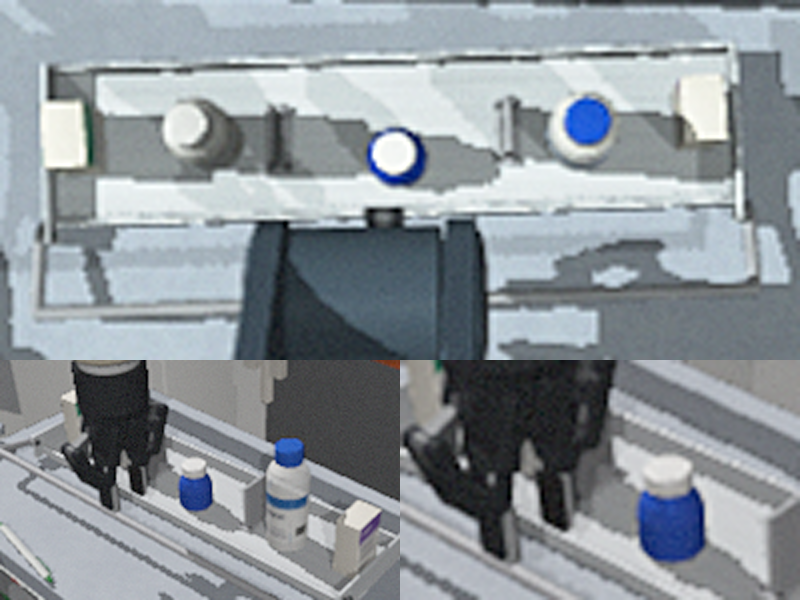

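Both bottles stand, small at (190,130) and large at (583,130) in the top crop. The pot and cartons have not moved, and the fingers straddle the bar. Next I grip the rail and raise it.

```bash

python3 -m crank '[{"dr":[0,0,0],"offset":[0,0.06,0.9],"jaw":0.2},{"dr":[0,0,0],"offset":[0,0.06,0.9],"jaw":0.2},{"dr":[0,0,0],"offset":[0,0,0],"jaw":0.2},{"dr":[0,0,0],"offset":[0,0,0],"jaw":1},{"dr":[0,0,0],"offset":[0,0,0],"jaw":1},{"dr":[0,0,0],"offset":[0,0,0],"jaw":1},{"dr":[0,0,0],"offset":[0,0,0],"jaw":1}]' 30
python3 -c "
from h import *
st()"
python3 -m crank '[{"dr":[0,0,0],"offset":[0,0.1,-0.38],"jaw":1},{"dr":[0,0,0],"offset":[0,0.17,-0.36],"jaw":1},{"dr":[0,0,0],"offset":[0,0,0],"jaw":1},{"dr":[0,0,0],"offset":[0,0.23,-0.32],"jaw":1},{"dr":[0,0,0],"offset":[0,0.29,-0.28],"jaw":1},{"dr":[0,0,0],"offset":[0,0,0],"jaw":1}]'
python3 -c "
from h import *
st()"
```

```text
t: 17.6
eef_pos: [0.4515, 0.0652, 0.0308]
ee_rot: [0.001, 0.687, 0.726, 0.001]
force: [3.2, 1.0, 4.5]
gripper_width: 0.098
t 17.6 rack [-0.1184  0.0048  0.0308] F [3.3 0.8 4.5] w 0.098 q [ 0.04  0.52  2.03  0.    0.59 -0.01] toolz rack [ 0.004 -0.    -1.   ] tooly [ 1.    -0.     0.004]
t: 18.1
eef_pos: [0.4692, 0.0662, 0.0637]
ee_rot: [-0.001, 0.687, 0.727, -0.001]
force: [-7.8, 0.2, 7.3]
gripper_width: 0.095
t 18.1 rack [-0.1007  0.0048  0.0637] F [-7.7  0.7  7.3] w 0.095 q [ 0.04  0.48  1.97 -0.    0.7  -0.01] toolz rack [-0.003  0.    -1.   ] tooly [ 1.    -0.    -0.003]
```

```bash

python3 -m crank '[{"dr":[0,0,0],"offset":[0,0.33,-0.23],"jaw":1},{"dr":[0,0,0],"offset":[0,0.36,-0.17],"jaw":1},{"dr":[0,0,0],"offset":[0,0,0],"jaw":1},{"dr":[0,0,0],"offset":[0,0.39,-0.1],"jaw":1},{"dr":[0,0,0],"offset":[0,0.4,-0.03],"jaw":1},{"dr":[0,0,0],"offset":[0,0,0],"jaw":1}]'
python3 -m crank '[{"dr":[0,0,0],"offset":[0,0.15,0],"jaw":1},{"dr":[0,0,0],"offset":[0,0,0],"jaw":1}]'
python3 -m crank '[{"dr":[0,0,0],"offset":[0,0.1,0],"jaw":1},{"dr":[0,0,0],"offset":[0,0,0],"jaw":1}]'
python3 -c "
from h import *
st()"
```

```text
t: 18.6
eef_pos: [0.5077, 0.0684, 0.0769]
ee_rot: [0.0, 0.687, 0.726, 0.0]
force: [0.0, 1.2, 9.6]
gripper_width: 0.099
t: 18.77
eef_pos: [0.5082, 0.0684, 0.0767]
ee_rot: [-0.002, 0.687, 0.727, -0.002]
force: [-15.9, 0.1, 21.7]
gripper_width: 0.101
t: 18.93
eef_pos: [0.5084, 0.0684, 0.0766]
ee_rot: [-0.004, 0.687, 0.727, -0.004]
force: [-28.6, -3.0, 32.4]
gripper_width: 0.098
t 18.93 rack [-0.0615  0.0049  0.0766] F [-28.7  -1.4  32.4] w 0.098 q [ 0.04  0.51  1.86 -0.    0.78 -0.01] toolz rack [-0.011 -0.    -1.   ] tooly [ 1.     0.    -0.011]
```

```bash

python3 -m crank '[{"dr":[0,0,0],"offset":[0,-0.14,0],"jaw":1},{"dr":[0,0,0],"offset":[0,0,0],"jaw":0.5},{"dr":[0,0,0],"offset":[0,0,0],"jaw":0.2},{"dr":[0,0,0],"offset":[0,0,0],"jaw":0.2},{"dr":[0,0,0],"offset":[0,0,-0.5],"jaw":0.2},{"dr":[0,0,0],"offset":[0,0,-0.9],"jaw":0.2},{"dr":[0,0,0],"offset":[0,0,-1],"jaw":0.2},{"dr":[0,0,0],"offset":[0,0,-1],"jaw":0.2}]'
python3 -m crank '[{"dr":[0,0,0],"offset":[0,-0.9,-1],"jaw":0.2},{"dr":[0,0,0],"offset":[0,-0.9,-1],"jaw":0.2},{"dr":[0,0,0],"offset":[0,-0.9,-0.5],"jaw":0.2},{"dr":[0,0,0],"offset":[0,-0.9,0],"jaw":0.2},{"dr":[0,0,0],"offset":[0,0,0],"jaw":0.2},{"dr":[0,0,0],"offset":[0,0,0],"jaw":0.2}]'
python3 - <<'E'
from h import *
st()
c=cam('top'); s=cam('scene')
a=cv2.resize(c['pixels'][160:235,195:395],(800,300),interpolation=cv2.INTER_CUBIC); b=cv2.resize(s['pixels'][145:265,200:400],(500,300),interpolation=cv2.INTER_CUBIC)
for im,cc,o,k in((a,c,(195,160),4),(b,s,(200,145),2.5)):
    for q in proj(cc,[w([-.066,y,.082]) for y in(-.2,.2)]): cv2.circle(im,tuple(int(v) for v in (q+.5-o)*k),2,(0,0,255),-1)
p=np.zeros((600,800,3),np.uint8);p[:300]=a;p[300:,:500]=b;cv2.imwrite('pics/m9.png',p)
# rail vs start: difference of scene patches
o=cv2.imread('pics/scene0.png').astype(int); d=abs(o-s['pixels']).max(2)
for n,(x0,x1,y0,y1) in {'rail L end':(205,225,165,200),'rail R end':(360,385,240,275)}.items(): print(n,d[y0:y1,x0:x1].mean().round(1))
def shift(a,b): return cv2.phaseCorrelate(cv2.cvtColor(a,cv2.COLOR_BGR2GRAY).astype(np.float32),cv2.cvtColor(b,cv2.COLOR_BGR2GRAY).astype(np.float32))
o8=o.astype(np.uint8); print(shift(o8[240:275,355:390],s['pixels'][240:275,355:390]))
E
```

```text
t: 19.6
eef_pos: [0.5093, 0.0684, 0.1617]
ee_rot: [-0.0, 0.687, 0.726, -0.0]
force: [-0.2, -0.1, -0.6]
gripper_width: 0.401
t: 20.1
eef_pos: [0.4195, 0.0634, 0.2238]
ee_rot: [0.0, 0.687, 0.726, 0.0]
force: [0.4, -0.5, 0.4]
gripper_width: 0.402
t 20.1 rack [-0.1505  0.0048  0.2238] F [ 0.3 -0.5  0.4] w 0.402 q [ 0.04  0.13  1.96 -0.    1.05 -0.02] toolz rack [ 0.001 -0.    -1.   ] tooly [ 1.    -0.     0.001]
rail L end 11.3
rail R end 14.2
((0.3247821447843897, -0.3895650313491572), 0.6938077796388555)
```

View pics/m9.png

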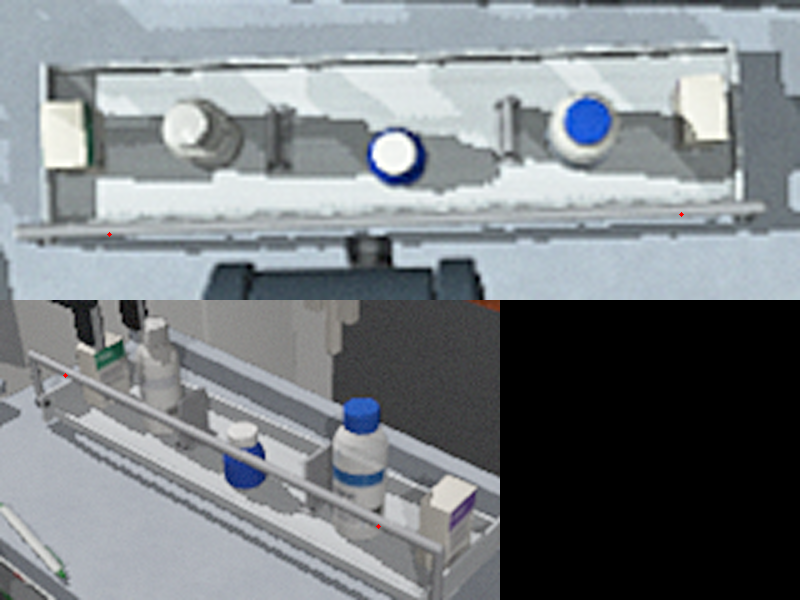

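```bash
python3 - <<'E'
from h import *
o=cv2.imread('pics/top0.png'); n=cam('top')['pixels']; so=cv2.imread('pics/scene0.png'); sn=cam('scene')['pixels']
g=lambda a:cv2.GaussianBlur(cv2.cvtColor(a,cv2.COLOR_BGR2GRAY),(1,1),0).astype(float)
# bar column profile
for x in (203,225,240,365,375,383):
    print(x,'old',g(o)[206:226,x-1:x+2].mean(1).round().astype(int).tolist()); print(x,'new',g(n)[206:226,x-1:x+2].mean(1).round().astype(int).tolist())
for x in (213,218,360,366,371):
    y=int(145+(58+ (x-213)*.485*2.5)/2.5)
    print('S',x,y,'old',g(so)[y-10:y+10,x-1:x+2].mean(1).round().astype(int).tolist()); print('S',x,y,'new',g(sn)[y-10:y+10,x-1:x+2].mean(1).round().astype(int).tolist())
E
```

```text
203 old [163, 165, 161, 159, 161, 160, 160, 163, 167, 174, 157, 125, 163, 185, 146, 142, 188, 183, 181, 183]
203 new [171, 171, 171, 169, 169, 168, 169, 174, 177, 165, 147, 179, 184, 139, 126, 184, 196, 190, 192, 190]
225 old [228, 229, 226, 225, 224, 224, 219, 203, 219, 220, 105, 150, 186, 155, 101, 104, 140, 199, 189, 185]
225 new [235, 236, 233, 232, 229, 231, 228, 215, 212, 187, 167, 194, 152, 113, 112, 111, 148, 206, 200, 195]
240 old [237, 227, 224, 223, 222, 223, 221, 189, 186, 197, 100, 170, 177, 161, 178, 140, 102, 100, 142, 198]
240 new [244, 234, 232, 231, 231, 229, 229, 202, 168, 164, 185, 170, 165, 185, 102, 106, 142, 195, 200, 200]
365 old [224, 217, 204, 203, 191, 131, 140, 174, 164, 157, 173, 101, 101, 136, 190, 183, 183, 183, 182, 183]
365 new [237, 224, 212, 215, 186, 157, 191, 160, 164, 184, 102, 109, 142, 197, 194, 192, 192, 190, 192, 190]
375 old [199, 198, 192, 184, 179, 72, 158, 185, 152, 151, 172, 97, 102, 139, 192, 186, 186, 186, 185, 184]
375 new [217, 212, 205, 167, 145, 177, 186, 162, 183, 173, 103, 105, 144, 203, 193, 194, 196, 194, 193, 192]
383 old [111
[... 647 characters left out ...]
167, 177, 173]
S 360 239 old [182, 186, 192, 193, 193, 192, 191, 176, 164, 168, 156, 127, 101, 106, 124, 126, 125, 125, 123, 124]
S 360 239 new [193, 194, 198, 199, 202, 195, 179, 173, 171, 150, 117, 106, 125, 131, 128, 130, 130, 130, 128, 130]
S 366 242 old [172, 172, 172, 174, 173, 175, 168, 159, 164, 169, 154, 126, 98, 95, 103, 109, 105, 99, 103, 102]
S 366 242 new [178, 179, 181, 181, 171, 155, 161, 175, 169, 148, 114, 98, 102, 107, 109, 115, 110, 111, 107, 105]
S 371 244 old [136, 137, 137, 136, 136, 135, 134, 139, 157, 169, 161, 135, 110, 108, 120, 123, 120, 116, 105, 136]
S 371 244 new [142, 143, 140, 142, 141, 139, 152, 175, 174, 156, 128, 104, 118, 138, 136, 134, 132, 131, 122, 113]
```

```bash
python3 -c "
from h import *
st(); print(order.close_job())"
```

```text
t 20.3 rack [-0.1497  0.0048  0.2232] F [-0.8  0.7  0. ] w 0.398 q [ 0.04  0.13  1.96 -0.    1.05 -0.02] toolz rack [-0. -0. -1.] tooly [ 1. -0. -0.]
the job is handed in; nothing more can be done
None
```

I handed the job in at about 20 s on the robot's clock, well under the 61 s limit. I gripped the keeper rail and folded it down to its stop. Then I stood the large bottle at about rack y = -137 mm and the small one at about +136 mm, each in its own bay, and swung the rail back up until it stopped moving. The highest wrist force I read was about 43 N, when the rail met its stop.

**Last checks:** the final pictures show both bottles upright, the pot and both cartons where they were, and the arm clear and touching nothing.

**One disagreement:** the raised bar now sits about 1 pixel (2–3 mm) further back than in the first pictures. It barely moved under a push of about 28 N, so I take it to be at its stop and think it may have started slightly forward of it. I could not confirm that.

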